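# Open the combination lock of the bench lock box and present its shackle

## Robot

A 7-joint arm with a two-finger parallel gripper is mounted at the origin on the work surface; the furniture and walls round the work are solid. World frame = base frame: x ahead of the robot, y to its left, z up, the work surface at z = 0. Lengths are in mm, angles in rad, forces in N, time in s.
With the tool pointing down it reaches from about 400 to 850 mm from the base axis. Payload 10.4 kg.
Tool frame: the origin (TCP) lies where the fingers leave the gripper's body, on its centre line; the fingertips stand 70 mm ahead of it and the grasp point (between the pads) lies 51 mm ahead of it; z points along the fingers, y is the line along which they close (so a half turn about z gives the same grasp; the last joint's range is limited). The gripper opens to 87 mm and grips with 3 to 60 N. Pads are 19 mm wide; open, the fingers measure 117 mm over their backs; the gripper's body (75 mm by 190 mm) begins 51 mm behind the grasp point.
Start: joints at [1.179, 0.332, -0.065, 1.46, 0.022, 1.35, -0.088], TCP at [225.33, -582.985, 292.276] pointing down, gripper open.
Joint ranges: [-2.6, 2.6], [-0.5, 2.12], [-1.47, 1.34], [0.16, 2.42], [-1.27, 4.41], [0.06, 2.06], [-2.6, 2.6]. Speed limits (rad/s): [2.22, 2.22, 2.79, 2.79, 3.14, 3.14, 3.14].

## Interface

Orientations are given as a rotation vector (axis times angle).
In Python, from rig import bot gives the robot as it stands. The module is installed in compiled form; this text tells all that it offers.
- The arm moves only by the shell command python3 -m inch 'ROWS' [FORCE]. ROWS is JSON, a list of rows, each a list of 3 entries, a list of its own where there are three numbers: the shift along the world's x, y, z scaled (see below), then the turn, a rotation vector about the world's x, y, z scaled (see below), then the opening, from -1 (shut) to 1 (fully open), so that 0 is half open. In form: [[[x, y, z], [rx, ry, rz], hand], ...]. A call has 1 to 12 rows; each row shifts and turns the commanded pose from where the row before left it; what a row does not reach is not made up. The controller multiplies each number of a shift by 40 mm and each number of a turn by 6 degrees. A row lasts 1/10 s, in which the tool goes at most 50 mm and 8.59 degrees, less where a joint would pass 70% of its speed; a pose out of reach is approached as far as the arm can. A call with a number of a shift or a turn outside -1 to 1 is refused whole. A call with a gripper value outside its range is refused whole. The fingers move at their own pace and stop on an object; FORCE is the grip in N (left out, the last holds). Time passes only in rows, so rows that do not move let the fingers close. It gives the time, the measured TCP pose, the force, the opening and the grip force at its end, in the units of the state.
- bot.state(): the state, without advancing time (a new reading comes with each control period).
- bot.snapshot(name): name is "scene" or "top"; returns a dict with "color" (400x640x3 uint8, red, green, blue), "mtx" (3x3 intrinsics, pixels), "k1" (the pictures are not rectified: a ray, as slopes to the right and down, at radius r is drawn at 1 + k1 r^2 times it, then the intrinsics apply), "rvec" (rotation vector, rad) and "tvec" (3), from world to camera coordinates, as OpenCV has them. Camera axes: x right, y down, z forward; pixel columns grow to the right and rows downward; lengths in mm; the calibration is good to about 2 mm. A picture is of the moment at which its call begins. There is no depth.
- bot.sign_off(): hands the job in; it is judged then, once.
The state is a dict: "clock": time; "q": joint angles; "qd": joint speeds; "effort": joint torques, N m; "tool_pos": TCP position; "eef_rot": TCP orientation; "ft_force": force on the tool from outside, world axes, zero at the start; "wrist_torque": the same for the moment, N m; "opening": finger opening in mm; "finger_force": force on a finger pad.
Only numpy, scipy, OpenCV 4.12 (cv2) and the standard library are available. Lean on these libraries where they do the work, as an engineer would, in place of code of your own. Each camera call takes 0.05 s, during which the arm holds its last target. There are 200 camera calls.

## Task

Unlock the blue lock box: first pull the red clearing knob on its front all the way out until it clicks and push it fully home again, then turn the black dial clockwise, feeling the clicks, until its white pointer rests in the notch at the green mark. Pull the steel shackle straight up out of the box and finish while still holding it upright and still in the gripper, its feet at least 4 cm clear above the box top, with the dial left on the green mark and the red knob left home. Leave the jars, the beaker and the timer standing as they are.

Things in the scene. Friction and masses are not known exactly. Their poses are not given: they have to be found in the camera images.
- lock_box: Blue steel lock box bolted to the bench, 100 (x) x 225 (y) x 64 mm high, flanges 5 mm high at both ends. Origin: underside, 7 mm towards +y of its middle; +z up, -x is its front. On it, in its frame (mm): dial axis at x 0, y 15; shackle holes (21 mm wide, 52 mm deep, floor at z 12) at x 0, y -37 and y -85 in a flat steel hasp strap whose top is at z 67; red clearing knob on the front at y 70, z 46.
- clear_knob (a joint): Red clearing knob, travel in m: 0 = home, 0.028 = fully out (straight out of the front, along the box's -x). It clicks at both ends (about 6 N to break out of either end, then it snaps on to the next rest; there is also a rest half way, near 0.014) and stays where it is left. It must be drawn past the half-way rest to the outer end; the last 12 mm draw an inner stop off the shackle for good.
- clear_knob_grip (a point): Point on the red knob's axis to grip from above, moves with the knob. The axis lies along the box's x, 46 mm above the bench. The knob's barrel is 22 mm across and 31 mm long, centred on this point, on a 10 mm stem. With the knob home the point is 28 mm in front of the box's front face and the barrel's back end 12 mm. Pinch across the box's y.
- dial (a joint): Angle of the black dial in rad about the vertical, growing anticlockwise seen from above; 0 = white pointer exactly at the green mark (pointer towards the box's front). A click notch every 0.524 rad (30 degrees; under 0.1 N m from notch to notch), one of them at 0; stops at -0.35 and 1.75. It starts in the notch at 0.52 or at 1.05, so turn it clockwise (to lower values). The shackle is freed only with the dial in the notch at 0 (within about 0.12).
- dial_grip (a point): Point on the dial's vertical axis at the height to grip, 92 mm above the bench. Round fluted grip 38 mm across from 72 to 100 mm above the bench, on a 43 mm wide foot; the fixed scale plate below it (66 mm across) has its top at 67 mm; its x axis points opposite to the white pointer. No other part stands within 40 mm of the axis.
- shackle: Loose U-shaped steel shackle, 0.2 to 0.35 kg, two upright legs 14 mm thick and 48 mm apart along its y, with feet 19 mm wide, 92 mm high overall. Origin midway between the undersides of its two feet, z up. It starts pushed down in the box's holes with its origin 12 mm above the bench, so it must rise 52 mm before its feet leave the box; it has 1 mm of play in the holes and lifts out freely when unlocked, else it stops after 4 mm.
- shackle_crown (a point): Centre of the shackle's crown bar, 85 mm above the shackle's origin (97 mm above the bench at the start). The bar is 14 mm thick and runs along the shackle's y, straight for 20 mm; 23 mm are free beneath it. Pinch across x.
- jar_1: Glass jar with black cap, 58 mm wide, 76 mm high, origin under its centre. Leave standing.
- jar_2: Glass jar with black cap, 58 mm wide, 76 mm high, origin under its centre. Leave standing.
- jar_3: Small glass jar with white cap, 48 mm wide, 61 mm high, origin under its centre. Leave standing.
- beaker: Glass beaker, 56 mm wide, 70 mm high, origin under its centre. Leave standing.
- timer: Grey bench timer, 44 x 64 x 34 mm, origin under its centre. Leave in place.
Mind the look-alikes: they are no part of the job. Leave any purple or yellow look-alike of the shackle alone.

How it is judged (in metres and radians):
On the way, in this order (a step that is already met when the one before it is completed fails the run):
1. the red knob is pulled all the way out (value of joint clear_knob above 0.024 m), for 0.1 s.
2. the red knob is pushed fully home (value of joint clear_knob below 0.003 m), for 0.2 s.
3. the dial rests in the notch at the green mark, the shackle still in the box (value of joint dial between -0.13 and 0.13 rad and z of shackle in the frame of lock_box below 0.03 m), for 0.2 s.
At the end, for the whole second after the job is handed in: The shackle is held by the fingers (over 2 N), its feet more than 30 mm above the box top, not touching the box, upright within 0.3 rad and still (under 0.05 m/s); the red knob is home (within 3 mm) and the dial within 0.15 rad of the green mark (z of shackle in the frame of lock_box above 0.094 m and contact force between the fingers and shackle above 2 N and not (contact force between shackle and lock_box above 0.1 N) and angle between shackle's own z axis and vertical below 0.3 rad and linear speed of shackle below 0.05 m/s and value of joint clear_knob below 0.003 m and value of joint dial between -0.15 and 0.15 rad); the arm keeps its last pose, push and grip.
It fails at once if a jar, the beaker or the timer is moved by more than 25 mm (distance of any of jar_1, jar_2, jar_3, beaker, timer from where it was at the start of the episode above 0.025 m).
It also fails if it takes over 48 s, if anything falls off the work surface, if the arm or the gripper's body presses on something with over 40 N, if the wrist force passes 120 N, or if a joint passes its speed limit or range.

## Working session

There is one attempt and no reset: what is moved stays moved. The work goes in short steps, Python scripts to look and compute and a shell command to move; the robot and the scene stay as the last step left them, time stands still between calls to the robot, and variables do not carry over. Pictures are saved under pics/ and viewed, at most 10 in all, crops included, and the job is handed in when it is done.

```bash
mkdir -p pics; python3 - <<'E'
from rig import bot
import cv2,json
s=bot.state(); print({k:s[k] for k in('clock','tool_pos','eef_rot','opening','ft_force')})
for n in('scene','top'):
    d=bot.snapshot(n); cv2.imwrite(f'pics/{n}0.png',d['color'][:,:,::-1]); print(n,d['mtx'],d['k1'],d['rvec'],d['tvec'])
E
```

```text
{'clock': 0.0, 'tool_pos': array([ 225.21081383, -582.71809336,  291.45725219]), 'eef_rot': array([-3.08697503e+00, -5.75846188e-01,  5.22037791e-04]), 'opening': 86.89878162452135, 'ft_force': array([-1.18147253, -0.00644982, -0.34520819])}
scene [[482.92858158   0.         322.99652256]
 [  0.         482.92858158 203.17241402]
 [  0.           0.           1.        ]] -0.06691421655929615 [ 0.84609475 -2.57391459  1.0340867 ] [434.16455362 318.85863132 878.91833138]
top [[396.10490716   0.         321.48891323]
 [  0.         396.10490716 204.03676804]
 [  0.           0.           1.        ]] -0.09865890141883149 [ 2.21669626 -2.15643581  0.02439204] [ -31.77639566  556.44302621 1203.625164  ]
```

View pics/scene0.png

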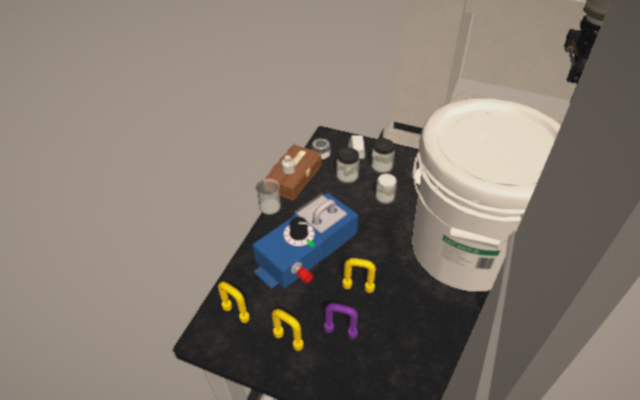

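View pics/top0.png

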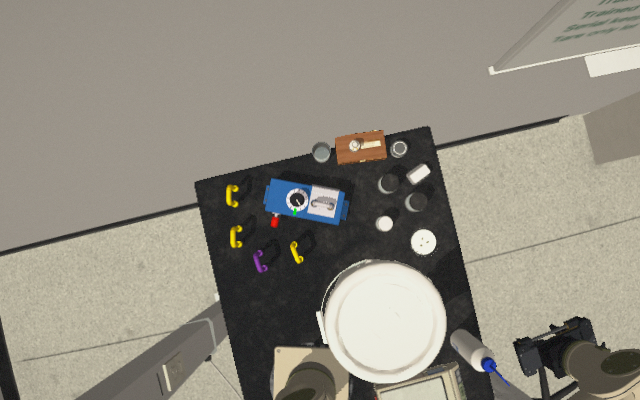

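Scene shows: the blue box with dial at scene (299,231) / top (297,200), and the red knob at scene (304,274) / top (275,222). The steel shackle is in its strap at scene (325,212) / top (323,203). The look-alikes are yellow shackles at top (232,195), (236,237), (296,252), a purple one at (260,261), and a brown box with a pale knob at (356,147). I choose the steel shackle in the blue box, the black dial and the red knob. A bucket stands at top (385,320).

```bash
cat > h.py <<'E'
import numpy as np,cv2
from rig import bot
def snap(n):
    d=bot.snapshot(n); d['R']=cv2.Rodrigues(np.array(d['rvec'],float))[0]; d['t']=np.array(d['tvec'],float); return d
def ray(d,p):
    x,y=(np.array(p,float)-[d['mtx'][0][2],d['mtx'][1][2]])/d['mtx'][0][0]
    s=1.0
    for _ in range(20): s=1+d['k1']*(x*x+y*y)/s**2
    v=d['R'].T@np.array([x/s,y/s,1]); return -d['R'].T@d['t'],v/np.linalg.norm(v)
def onz(d,p,z):
    o,v=ray(d,p); return o+v*(z-o[2])/v[2]
def tri(d1,p1,d2,p2):
    o1,v1=ray(d1,p1);o2,v2=ray(d2,p2)
    a=np.linalg.lstsq(np.c_[v1,-v2],o2-o1,rcond=None)[0]
    q1=o1+a[0]*v1;q2=o2+a[1]*v2; return (q1+q2)/2,np.linalg.norm(q1-q2)
def hsv(d): return cv2.cvtColor(d['color'],cv2.COLOR_RGB2HSV)
def cen(m,box):
    x0,y0,x1,y1=box; k=np.zeros(m.shape,bool);k[y0:y1,x0:x1]=1
    v,u=np.nonzero((m>0)&k); return np.array([u.mean(),v.mean()]),len(u)
def masks(d):
    H=hsv(d);r=lambda a,b:cv2.inRange(H,a,b)
    return dict(red=r((0,150,70),(8,255,255))|r((172,150,70),(180,255,255)),green=r((50,150,80),(75,255,255)),blue=r((100,130,40),(120,255,255)))
E
python3 - <<'E'
from h import *
np.set_printoptions(precision=1,suppress=True)
D={n:snap(n) for n in('scene','top')}
B={'scene':(240,190,370,300),'top':(255,165,360,240)}
P={}
for n,d in D.items():
    M=masks(d)
    for c in('red','green'):
        P[n,c],k=cen(M[c],B[n]);print(n,c,P[n,c],k)
    x0,y0,x1,y1=B[n]; m=M['blue'][y0:y1,x0:x1]
    h=cv2.convexHull(np.argwhere(m)[:,::-1].astype(np.int32)); h=cv2.approxPolyDP(h,3,True)[:,0]+[x0,y0]
    print(n,'blue hull',h.tolist())
    if n=='top':
        for p in h: print(p,onz(d,p,64),onz(d,p,5))
for c in('red','green'): print(c,tri(D['scene'],P['scene',c],D['top'],P['top',c]),onz(D['top'],P['top',c],67))
d=D['top']
for nm,p,z in[('jars',(388,184),76),('j',(416,203),76),('j3',(384,224),61),('beaker',(321,152),70),('timer',(419,174),34),('j?',(399,148),40),('disc',(423,242),0),('bucketL',(322,320),200),('bucketT',(380,262),250)]: print(nm,onz(d,p,z))
a=D['top']['color'][160:245,250:365];a=cv2.resize(a,None,fx=5,fy=5,interpolation=cv2.INTER_CUBIC)
b=D['scene']['color'][185:295,240:370];b=cv2.resize(b,None,fx=4,fy=4,interpolation=cv2.INTER_CUBIC)
cv2.imwrite('pics/ct.png',cv2.convertScaleAbs(a[:,:,::-1],alpha=1.3));cv2.imwrite('pics/cs.png',cv2.convertScaleAbs(b[:,:,::-1],alpha=1.3))
E
```

```text
scene red [304.8 275.1] 175
scene green [310.2 243. ] 18
scene blue hull [[357, 214], [355, 233], [286, 286], [270, 287], [255, 273], [253, 244], [325, 194]]
top red [274.2 221.8] 79
top green [294.2 211.8] 15
top blue hull [[348, 206], [345, 219], [337, 225], [267, 211], [263, 200], [266, 186], [275, 178], [342, 191]]
[348 206] [551.1 -95.7  64. ] [553.6 -98.2   5. ]
[345 219] [512.7 -87.8  64. ] [513.3 -90.    5. ]
[337 225] [494.5 -64.9  64. ] [494.1 -65.8   5. ]
[267 211] [529.8 142.6  64. ] [531.3 152.2   5. ]
[263 200] [562.  155.6  64. ] [565.1 165.8   5. ]
[266 186] [603.8 148.2  64. ] [608.9 158.    5. ]
[275 178] [628.2 122.2  64. ] [634.6 130.7   5. ]
[342 191] [594.8 -76.9  64. ] [599.5 -78.5   5. ]
red (array([497.4, 122.1,  45.4]), np.float64(2.444301960933663)) [498.5 119.7  67. ]
green (array([529.1,  61.4,  65.9]), np.float64(1.5129544827082895)) [529.7  61.7  67. ]
jars [ 617.9 -210.1   76. ]
j [ 564.7 -292.9   76. ]
j3 [ 501.2 -202.9   61. ]
beaker [707.9 -12.1  70. ]
timer [ 655.2 -309.8   34. ]
j? [ 731.8 -246.7   40. ]
disc [ 448.7 -333.4    0. ]
bucketL [248.8 -30.7 200. ]
bucketT [ 407.8 -169.8  250. ]
```

View pics/ct.png

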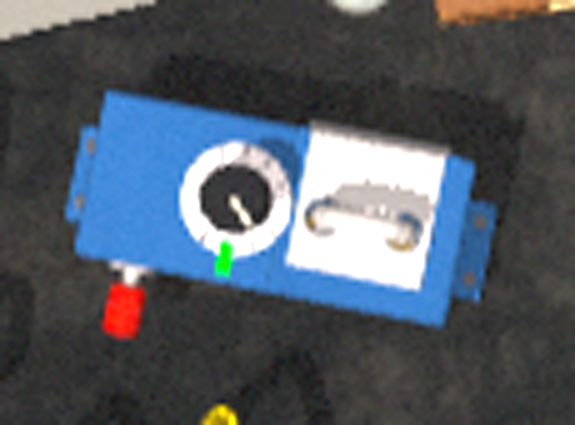

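View pics/cs.png

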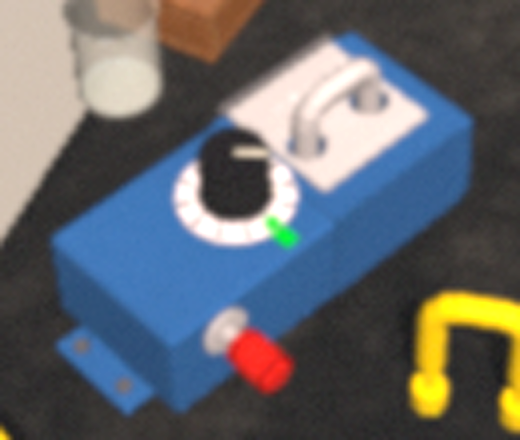

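```bash
python3 - <<'E'
from h import *
np.set_printoptions(precision=2,suppress=True)
d=snap('top');s=snap('scene'); print('cams',ray(d,(320,200))[0],ray(s,(320,200))[0])
m=masks(d)['blue'].copy(); 
# front & back top edges per column, ray cast to z=64
def edge(us,fn):
    q=[]
    for u in us:
        v=np.nonzero(m[165:240,u])[0]+165
        q.append(onz(d,(u,fn(v)),64)[:2])
    q=np.array(q,np.float32); vx,vy,x,y=cv2.fitLine(q,cv2.DIST_HUBER,0,.01,.01).ravel()
    return np.array([x,y]),np.array([vx,vy])*np.sign(vy)
f=edge([u for u in range(282,332)],lambda v:v.max()+.5); b=edge(list(range(280,308)),lambda v:v.min()-.5)
for n,e in(('front',f),('back',b)): print(n,e,'yaw',np.degrees(np.arctan2(-e[1][0],e[1][1])))
# white ring
H=hsv(d); w=cv2.inRange(H,(0,0,150),(180,60,255)); x0,y0=284,186
k=w[y0:216,x0:308]; 
print('\n'.join(''.join('#' if x else '.' for x in r) for r in k))
pts=np.argwhere(k)[:,::-1]+[x0,y0]
hull=cv2.convexHull(np.array([p for p in pts if p[0]<306],np.int32)); el=cv2.fitEllipse(hull); print(el,onz(d,el[0],67))
E
```

```text
cams [ 501.89  -45.7  1226.93] [117.44 560.06 857.44]
front (array([509.77,  26.18], dtype=float32), array([0.17, 0.99], dtype=float32)) yaw -9.521603
back (array([619.32,  66.25], dtype=float32), array([0.17, 0.99], dtype=float32)) yaw -9.835306
........................
........................
............##..........
.........######.#.......
.......########.##......
......#############.....
.....#######.#.####.#...
....#####........#####..
...#####..........#####.
...####............####.
...####.............###.
..####..............####
..####...............###
..####......#........###
..####......##.......###
..####.......#.......###
...###........#.....####
...####.......##....####
...#####.......#...#####
....#####........######.
....########...#######..
.....################...
......####..#########...
.......###...######.....
.........#...####.......
.......................#
.......................#
........................
........................
........................
((296.4610290527344, 199.4678955078125), (21.085926055908203, 22.565914154052734), 169.40394592285156) [566.08  56.19  67.  ]
```

```bash
python3 - <<'E'
from h import *
np.set_printoptions(precision=1,suppress=True)
d=snap('top');s=snap('scene')
c=np.array([566.1,56.2])
for n,dd,p in(('top',d,(299.3,204.3)),('top',d,(298,202)),('scene',s,(307,223.3)),('scene',s,(299,223))):
  for z in (100,102):
    v=onz(dd,p,z)[:2]-c; print(n,p,v,'dial deg',np.degrees(np.arctan2(v[1],v[0]))+9.7-180)
print('bucket lid',tri(s,(492,142),d,(383,318)))
for z in (150,250,350): print(z,'bucket',onz(d,(383,318),z),onz(d,(443,318),z),onz(d,(383,262),z))
print('post',onz(d,(215,310),0),onz(d,(222,325),0))
E
```

```text
top (299.3, 204.3) [-15.4 -11.5] dial deg -313.7119253915054
top (299.3, 204.3) [-15.5 -11.6] dial deg -313.4835561899108
top (298, 202) [-9.  -7.5] dial deg -310.24456410406503
top (298, 202) [-9.1 -7.7] dial deg -309.9311559266733
scene (307, 223.3) [-17.6 -11.9] dial deg -316.3742330976745
scene (307, 223.3) [-18.8 -10.5] dial deg -321.0817121192024
scene (299, 223) [-3.6 -2.6] dial deg -314.18931266308823
scene (299, 223) [-4.8 -1.3] dial deg -335.2951467925118
bucket lid (array([ 282.4, -174. ,  302.2]), np.float64(0.9301619957525928))
150 bucket [ 246.8 -194.9  150. ] [ 250.  -358.5  150. ] [ 398.4 -190.6  150. ]
250 bucket [ 270.4 -181.   250. ] [ 273.4 -329.5  250. ] [ 408.  -177.2  250. ]
350 bucket [ 294.1 -167.2  350. ] [ 296.8 -300.4  350. ] [ 417.6 -163.7  350. ]
post [217.  307.6   0. ] [171.  284.1   0. ]
```

```bash
python3 -m inch '[[[0,0,0.9],[0,0,0],1],[[0,0,1],[0,0,0],1],[[0.5,0.3,1],[0,0,0],1],[[0.6,0.7,0.6],[0,0,-0.4],1],[[0.6,1,0.2],[0,0,-0.4],1],[[0.6,1,0],[0,0,-0.4],1],[[0.6,1,0],[0,0,-0.4],1],[[0.6,1,0],[0,0,-0.4],1],[[0.6,1,0],[0,0,-0.4],1],[[0.6,1,0],[0,0,-0.4],1],[[0.6,1,0],[0,0,-0.4],1],[[0.6,1,0],[0,0,-0.4],1]]'; cat > st.py <<'E'
from h import *
np.set_printoptions(precision=2,suppress=True)
from scipy.spatial.transform import Rotation as Ro
def st():
    s=bot.state();R=Ro.from_rotvec(s['eef_rot']).as_matrix();y=R[:,1]; y=y*np.sign(y[1])
    print('t',round(s['clock'],2),'tcp',s['tool_pos'],'psi',round(np.degrees(np.arctan2(-y[0],y[1])),2),'z',R[:,2],'q',np.array(s['q']),'F',np.array(s['ft_force']),'open',round(s['opening'],1),'ff',np.round(s['finger_force'],1))
if __name__=='__main__': st()
E
python3 st.py
```

```text
clock: 1.6
tool_pos: [461.9, -221.2, 440.6]
eef_rot: [3.141, -0.016, 0.001]
ft_force: [0.9, -0.8, -0.3]
opening: 86.8
finger_force: 0.0
t 1.6 tcp [ 461.89 -221.16  440.56] psi -0.58 z [ 0. -0. -1.] q [ 0.7   0.06 -0.36  1.48  0.02  1.61 -1.24] F [ 0.85 -0.76 -0.29] open 86.8 ff 0.0
```

```bash
python3 -m inch '[[[0.1,0.95,0],[0,0,-0.15],1],[[0.1,0.95,0],[0,0,-0.15],1],[[0.1,0.95,0],[0,0,-0.15],1],[[0.1,0.95,-0.3],[0,0,-0.15],1],[[0.1,0.95,-0.6],[0,0,-0.15],1],[[0.1,0.95,-0.8],[0,0,-0.15],1],[[0.1,0.95,-0.8],[0,0,-0.15],1],[[0.1,0.95,-0.8],[0,0,-0.15],1],[[0.1,0.95,-0.8],[0,0,-0.15],1],[[0,0,-0.8],[0,0,-0.15],0.2],[[0,0,-0.8],[0,0,0],0.2],[[0,0,0],[0,0,0],0.2]]'; python3 st.py
```

```text
clock: 2.8
tool_pos: [495.3, 118.5, 208.7]
eef_rot: [3.129, -0.258, -0.01]
ft_force: [-0.7, -0.1, 0.8]
opening: 70.3
finger_force: 0.0
t 2.8 tcp [495.26 118.52 208.68] psi -9.43 z [-0.01 -0.   -1.  ] q [ 0.3   0.21 -0.69  1.83  0.15  1.15 -2.17] F [-0.65 -0.14  0.84] open 70.3 ff 0.0
```

```bash
python3 -m inch '[[[0.07,0.11,-0.7],[0,0,-0.05],0.2],[[0,0,-0.7],[0,0,0],0.2],[[0,0,-0.6],[0,0,0],0.2],[[0,0,-0.4],[0,0,0],0.2],[[0,0,-0.35],[0,0,0],0.2],[[0,0,0],[0,0,0],0.2],[[0,0,0],[0,0,0],-0.6],[[0,0,0],[0,0,0],-0.6],[[0,0,0],[0,0,0],-0.6],[[0,0,0],[0,0,0],-0.6]]' 30; python3 st.py
```

```text
clock: 3.8
tool_pos: [500.4, 123.5, 102.9]
eef_rot: [3.13, -0.268, 0.002]
ft_force: [0.0, -0.2, -0.2]
opening: 28.1
finger_force: 0.0
t 3.8 tcp [500.45 123.46 102.88] psi -9.77 z [ 0. -0. -1.] q [ 0.24  0.37 -0.65  1.92  0.27  0.94 -2.28] F [ 0.02 -0.18 -0.2 ] open 28.1 ff 0.0
```

```bash
python3 -m inch '[[[0,0,-0.1],[0,0,0],-0.9],[[0,0,0],[0,0,0],-0.9],[[0,0,0],[0,0,0],-0.9],[[0,0,0],[0,0,0],-0.9]]' 35; python3 st.py; python3 - <<'E'
from h import *
d=bot.snapshot('scene');a=cv2.resize(d['color'][140:310,210:410],None,fx=3,fy=3,interpolation=cv2.INTER_CUBIC);cv2.imwrite('pics/g1.png',cv2.convertScaleAbs(a[:,:,::-1],alpha=1.3))
E
```

```text
clock: 4.2
tool_pos: [500.5, 121.7, 99.4]
eef_rot: [3.127, -0.269, 0.001]
ft_force: [-6.3, -9.0, 18.7]
opening: 20.7
finger_force: 35.0
t 4.2 tcp [500.47 121.69  99.42] psi -9.85 z [ 0. -0. -1.] q [ 0.24  0.37 -0.65  1.92  0.28  0.94 -2.29] F [-6.32 -9.05 18.71] open 20.7 ff 35.0
```

View pics/g1.png

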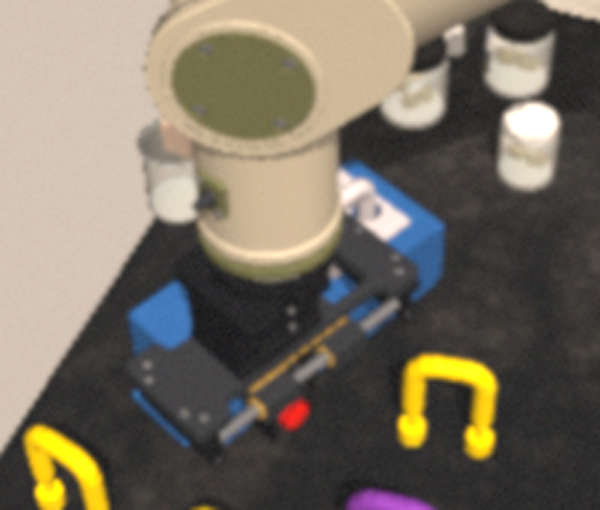

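```bash
python3 -m inch '[[[-0.1,0.017,0.03],[0,0,0],-0.9],[[-0.13,0.022,0],[0,0,0],-0.9],[[-0.13,0.022,0],[0,0,0],-0.9],[[-0.13,0.022,0],[0,0,0],-0.9],[[-0.13,0.022,0],[0,0,0],-0.9],[[-0.13,0.022,0],[0,0,0],-0.9],[[0,0,0],[0,0,0],-0.9],[[0,0,0],[0,0,0],-0.9]]' 40; python3 st.py
```

```text
clock: 5.05
tool_pos: [472.5, 126.2, 100.0]
eef_rot: [3.128, -0.271, 0.008]
ft_force: [11.2, -8.3, -5.7]
opening: 20.7
finger_force: 40.0
t 5.05 tcp [472.48 126.19  99.95] psi -9.9 z [ 0. -0. -1.] q [ 0.24  0.32 -0.67  1.99  0.25  0.91 -2.3 ] F [11.19 -8.32 -5.69] open 20.7 ff 40.0
```

```bash
python3 -m inch '[[[-0.1,0.017,0],[0,0,0],-0.9],[[0,0,0],[0,0,0],-0.9],[[0,0,0],[0,0,0],-0.9]]'; python3 st.py; python3 - <<'E'
from h import *
d=snap('scene');m=masks(d)['red'];p,k=cen(m,(240,190,370,320));print(p,k);v,u=np.nonzero(m[190:320,240:370]);print(u.min()+240,u.max()+240,v.min()+190,v.max()+190)
E
```

```text
clock: 5.35
tool_pos: [471.9, 126.1, 100.4]
eef_rot: [-3.129, 0.273, -0.018]
ft_force: [30.5, -8.6, -22.4]
opening: 20.5
finger_force: 39.9
t 5.35 tcp [471.86 126.13 100.38] psi -9.98 z [ 0.01 -0.   -1.  ] q [ 0.25  0.31 -0.67  1.99  0.25  0.91 -2.3 ] F [ 30.52  -8.57 -22.36] open 20.5 ff 39.9
[317.72307692 286.61538462] 65
313 322 282 291
```

```bash
python3 -m inch '[[[0.1,-0.017,0],[0,0,0],-0.9],[[0.13,-0.022,0],[0,0,0],-0.9],[[0.13,-0.022,0],[0,0,0],-0.9],[[0.13,-0.022,0],[0,0,0],-0.9],[[0.13,-0.022,0],[0,0,0],-0.9],[[0.13,-0.022,0],[0,0,0],-0.9],[[0.13,-0.022,0],[0,0,0],-0.9],[[0,0,0],[0,0,0],-0.9],[[0,0,0],[0,0,0],-0.9]]'; python3 st.py
```

```text
clock: 6.3
tool_pos: [500.7, 121.6, 99.7]
eef_rot: [3.127, -0.269, -0.003]
ft_force: [-7.3, -7.0, 12.4]
opening: 20.8
finger_force: 40.0
t 6.3 tcp [500.66 121.64  99.72] psi -9.83 z [-0. -0. -1.] q [ 0.24  0.37 -0.65  1.92  0.28  0.94 -2.28] F [-7.32 -7.   12.43] open 20.8 ff 40.0
```

Back at the original home position; push a bit harder to confirm, then release and rise (relieving the push first).

```bash
python3 -m inch '[[[0.06,-0.01,0],[0,0,0],-0.9],[[0,0,0],[0,0,0],-0.9],[[0,0,0],[0,0,0],-0.9]]'; python3 st.py;  python3 -m inch '[[[-0.08,0.013,0],[0,0,0],-0.9],[[0,0,0],[0,0,0],0.1],[[0,0,0],[0,0,0],0.2],[[0,0,0],[0,0,0],0.2],[[0,0,0.5],[0,0,0],0.2],[[0,0,0.9],[0,0,0],0.2],[[0,0,1],[0,0,0],0.2],[[0,0,0.5],[0,0,0],0.2]]'; python3 st.py
```

```text
clock: 6.6
tool_pos: [501.0, 121.7, 99.5]
eef_rot: [3.126, -0.268, -0.01]
ft_force: [-18.2, -6.6, 22.2]
opening: 20.6
finger_force: 40.1
t 6.6 tcp [501.05 121.69  99.53] psi -9.79 z [-0.01 -0.   -1.  ] q [ 0.24  0.38 -0.65  1.91  0.28  0.95 -2.28] F [-18.15  -6.63  22.16] open 20.6 ff 40.1
clock: 7.4
tool_pos: [501.3, 124.2, 218.6]
eef_rot: [-3.129, 0.266, -0.005]
ft_force: [1.3, 0.5, -0.2]
opening: 51.5
finger_force: 0.0
t 7.4 tcp [501.34 124.19 218.61] psi -9.73 z [ 0.  0. -1.] q [ 0.3   0.21 -0.7   1.81  0.15  1.16 -2.19] F [ 1.3   0.46 -0.18] open 51.5 ff 0.0
```

```bash
python3 - <<'E'
from h import *
d=snap('top');s=snap('scene')
a=cv2.resize(d['color'][180:235,262:322],None,fx=6,fy=6,interpolation=cv2.INTER_CUBIC);b=cv2.resize(s['color'][205:285,265:345],None,fx=5,fy=5,interpolation=cv2.INTER_CUBIC)
c=np.zeros((400,760,3),np.uint8);c[:330,:360]=a;c[:,360:]=b;cv2.imwrite('pics/p2.png',cv2.convertScaleAbs(c[:,:,::-1],alpha=1.3))
for n,dd,B in(('top',d,(262,180,322,235)),('scene',s,(265,205,345,290))): print(n,cen(masks(dd)['red'],B))
E
```

```text
top (array([273.57142857, 221.0952381 ]), 21)
scene (array([304.85057471, 275.09195402]), 174)
```

View pics/p2.png

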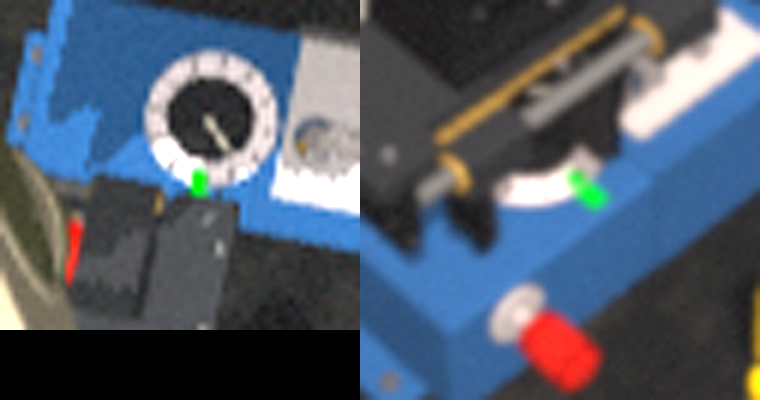

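The knob is home (scene centroid back at (304.8,275.1)). The pointer in the top picture runs from about (296.5,199.5) to (300,205.3), roughly 40° from the green mark, so I'll measure it sub-pixel.

```bash
python3 - <<'E'
from h import *
np.set_printoptions(precision=2,suppress=True)
def proj(d,X): return cv2.projectPoints(np.array([X],float),np.array(d['rvec'],float),np.array(d['tvec'],float),np.array(d['mtx'],float),np.array([d['k1'],0,0,0,0.]))[0].ravel()
d=snap('top'); yaw=np.radians(-9.7); ex=np.array([np.cos(yaw),np.sin(yaw)]);ey=np.array([-ex[1],ex[0]])
g=d['color'].mean(2)
for c in(np.array([566.1,56.2]),np.array([565.8,55.2])):
    C=proj(d,[*c,101]); print('axis px',C)
    for a in(30,60):
        v=-ex*np.cos(np.radians(a))-ey*np.sin(np.radians(a)); print(a,proj(d,[*(c+16*v),101]),proj(d,[*(c+8*v),101]))
print(g[194:210,288:308].astype(int))
sub=np.array([(u,v,g[v,u]-70) for v in range(198,207) for u in range(294,303) if g[v,u]>70 and np.hypot(u-296.8,v-199)<7.8])
w=sub[:,2];m=(sub[:,:2]*w[:,None]).sum(0)/w.sum();x=sub[:,:2]-m;e,V=np.linalg.eigh((x*w[:,None]).T@x);print(m,V[:,1],len(w))
V=V[:,1]*np.sign(V[1,1]);A=onz(d,m-V*3,101)[:2];B=onz(d,m+V*3,101)[:2];q=B-A;print('line angle',np.degrees(np.arctan2(-(q@ey),-(q@ex))))
E
```

```text
axis px [295.43 198.77]
30 [297.21 204.08] [296.32 201.42]
60 [299.63 202.47] [297.53 200.62]
axis px [295.78 198.89]
30 [297.56 204.19] [296.67 201.54]
60 [299.97 202.58] [297.88 200.73]
[[178 177 159 131  86  34  37  36  34  40  34  32  35  80 149 179 182 177
  154  95]
 [173 173 159  81  38  35  38  33  33  34  34  33  36  40  82 153 178 179
  180 106]
 [172 160 108  37  31  33  34  30  36  30  31  30  40  35  32  85 179 166
  154 146]
 [148 139  43  37  35  41  36  33  37  32  34  39  39  36  33  40 163 158
  148 185]
 [147 125  36  37  33  33  33  40  37  36  39  34  38  32  31  24 124 180
  178 178]
 [177 122  37  32  37  34  36  38 100  75  39  38  28  41  36  33 101 179
  177 178]
 [174 159  39  30  34  36  41  38 117 135  37  37  40  35  36  36 121 177
  176 179]
 [172 175  52  32  33  35  39  40  81 140  77  37  36  38  31  32 141 182
  154 167]
 [147 160 108  43  46  45  38  46  39  79 135  73  35  36  32  55 164 182
  149 165]
 [200 206 211 116  47  47  47  46  41  33 138 131  27  32  37 112 180 182
  181 171]
 [237 238 238 210  73  45  46  47  44  35  77 140  81  30  74 158 178 181
  181 134]
 [236 238 237 225 197  71  49  45  33  38  31  80 106 131 144 180 151 179
  156 103]
 [216 238 217 189 239 198 193 150  75  74  74 128 142 176 179 179 127 172
  118 104]
 [140 218 155 214 238 239 225 196 147 146 143 176 161 178 177 177 180 143
  103 107]
 [110 142 153 232 239 232 152 148 160 177 180 179 130 180 221 182 175 107
  109 108]
 [111 110 137 188 219 232  82  82 113 181 178 182 126 186 210 160  99 106
  104 123]]
[297.57 203.62] [0.21 0.98] 26
line angle 23.54058940612365
```

```bash
python3 -m inch '[[[0.32,-0.34,0],[0,0,1],0.35],[[0.32,-0.34,0],[0,0,1],0.35],[[0.32,-0.34,0],[0,0,1],0.35],[[0.32,-0.34,0],[0,0,1],0.35],[[0.32,-0.34,0],[0,0,1],0.35],[[0,0,0],[0,0,1],0.35],[[0,0,0],[0,0,1],0.35],[[0,0,0],[0,0,1],0.35],[[0,0,0],[0,0,1],0.35],[[0,0,0],[0,0,1],0.35],[[0,0,0],[0,0,1],0.35],[[0,0,0],[0,0,1],0.35]]'; python3 -m inch '[[[0,0,0],[0,0,1],0.35],[[0,0,0],[0,0,1],0.35],[[0,0,0],[0,0,1],0.35],[[0,0,-0.2],[0,0,0],0.35]]'; python3 st.py
```

```text
clock: 8.75
tool_pos: [563.9, 55.5, 213.7]
eef_rot: [-2.684, -1.629, 0.003]
ft_force: [-1.6, 0.3, 0.0]
opening: 58.4
finger_force: 0.0
clock: 9.15
tool_pos: [564.4, 55.5, 206.5]
eef_rot: [-2.4, -2.026, -0.0]
ft_force: [0.4, -0.3, 0.1]
opening: 58.9
finger_force: 0.0
t 9.15 tcp [564.41  55.52 206.48] psi 80.34 z [-0.  0. -1.] q [ 0.53  0.4  -0.87  1.69  0.32  1.2  -0.58] F [ 0.4  -0.25  0.07] open 58.9 ff 0.0
```

```bash
python3 -m inch '[[[0.03,0,-0.5],[0,0,0],0.35],[[0,0,-0.5],[0,0,0],0.35],[[0,0,-0.4],[0,0,0],0.35],[[0,0,-0.15],[0,0,0],0.35],[[0,0,0],[0,0,0],0.35],[[0,0,0],[0,0,0],0],[[0,0,0],[0,0,0],-0.3],[[0,0,0],[0,0,0],-0.3],[[0,0,0],[0,0,0],-0.3],[[0,0,0],[0,0,0],-0.3]]' 15; python3 st.py;python3 -c "
from rig import bot;print(bot.state()['wrist_torque'])"
```

```text
clock: 10.15
tool_pos: [566.2, 55.3, 146.0]
eef_rot: [2.402, 2.023, 0.002]
ft_force: [1.5, 0.1, 1.8]
opening: 37.4
finger_force: 15.0
t 10.15 tcp [566.16  55.31 146.03] psi 80.22 z [ 0. -0. -1.] q [ 0.5   0.47 -0.83  1.74  0.39  1.1  -0.63] F [1.47 0.12 1.79] open 37.4 ff 15.0
[-0.07434356 -0.2523417   0.01119769]
```

```bash
T='from rig import bot;s=bot.state();print("TZ",s["wrist_torque"].round(3),s["eef_rot"].round(3))'
for i in 1 2 3 4 5; do python3 -m inch '[[[0,0,0],[0,0,-0.5],-0.3],[[0,0,0],[0,0,-0.5],-0.3]]' >/dev/null; python3 -c "$T"; done; python3 -m inch '[[[0,0,0],[0,0,0],-0.3]]'; python3 -c "$T"; python3 st.py
```

```text
TZ [-0.045 -0.36  -0.008] [2.507e+00 1.892e+00 2.000e-03]
TZ [-0.12  -0.459 -0.079] [2.602e+00 1.758e+00 2.000e-03]
TZ [-0.136 -0.569  0.085] [2.691e+00 1.620e+00 2.000e-03]
TZ [-0.147 -0.637  0.041] [2.772 1.477 0.003]
TZ [-0.21  -0.66   0.046] [2.845 1.329 0.003]
clock: 11.25
tool_pos: [566.5, 55.1, 146.0]
eef_rot: [2.844, 1.331, 0.003]
ft_force: [3.7, -1.7, 1.7]
opening: 37.0
finger_force: 15.0
TZ [-0.248 -0.86  -0.001] [2.844 1.331 0.003]
t 11.25 tcp [566.48  55.11 146.02] psi 50.16 z [ 0. -0. -1.] q [ 0.43  0.44 -0.74  1.75  0.33  1.08 -1.11] F [ 3.74 -1.68  1.74] open 37.0 ff 15.0
```

```bash
T='from rig import bot;s=bot.state();print("TZ",s["wrist_torque"].round(3),s["eef_rot"].round(3))'
for i in 1 2 3 4; do python3 -m inch '[[[0,0,0],[0,0,-0.5],-0.3],[[0,0,0],[0,0,-0.5],-0.3]]' >/dev/null; python3 -c "$T"; done;python3 st.py
```

```text
TZ [-0.196 -0.939 -0.003] [2.91  1.181 0.003]
TZ [-0.321 -0.963 -0.095] [2.968 1.027 0.003]
TZ [-0.376 -1.007  0.086] [3.018e+00 8.710e-01 3.000e-03]
TZ [-0.447 -1.078  0.095] [3.059 0.711 0.004]
t 12.05 tcp [566.7   54.86 146.05] psi 26.18 z [ 0. -0. -1.] q [ 0.37  0.42 -0.66  1.75  0.29  1.07 -1.5 ] F [ 5.18 -1.71  0.74] open 36.8 ff 15.0
```

```bash
T='from rig import bot;s=bot.state();print("TZ",s["wrist_torque"].round(3),s["eef_rot"].round(3))'
python3 -m inch '[[[0,0,0],[0,0,-0.5],-0.3],[[0,0,0],[0,0,-0.5],-0.3],[[0,0,0],[0,0,0],-0.3]]' >/dev/null; python3 -c "$T"
python3 -m inch '[[[0,0,0],[0,0,0],0.2],[[0,0,0],[0,0,0],0.35],[[0,0,0.5],[0,0,0],0.35],[[0,0,0.9],[0,0,0],0.35],[[-0.8,0,0.9],[0,0,0],0.35],[[-1,0,0.2],[0,0,0],0.35],[[-1,0,0],[0,0,0],0.35]]'; python3 st.py; python3 - <<'E'
from h import *
d=snap('top');s=snap('scene')
a=cv2.resize(d['color'][180:235,262:322],None,fx=6,fy=6,interpolation=cv2.INTER_CUBIC);b=cv2.resize(s['color'][205:285,265:345],None,fx=5,fy=5,interpolation=cv2.INTER_CUBIC)
c=np.zeros((400,760,3),np.uint8);c[:330,:360]=a;c[:,360:]=b;cv2.imwrite('pics/p3.png',cv2.convertScaleAbs(c[:,:,::-1],alpha=1.3))
E
```

```text
TZ [-0.446 -1.075 -0.04 ] [3.092 0.55  0.004]
clock: 13.05
tool_pos: [452.9, 56.0, 246.5]
eef_rot: [-3.092, -0.554, -0.003]
ft_force: [-0.5, -0.1, 1.3]
opening: 58.8
finger_force: 0.0
t 13.05 tcp [452.85  56.05 246.51] psi 20.31 z [ 0.  0. -1.] q [ 0.49  0.03 -0.72  1.92  0.02  1.2  -1.45] F [-0.53 -0.12  1.28] open 58.8 ff 0.0
```

View pics/p3.png

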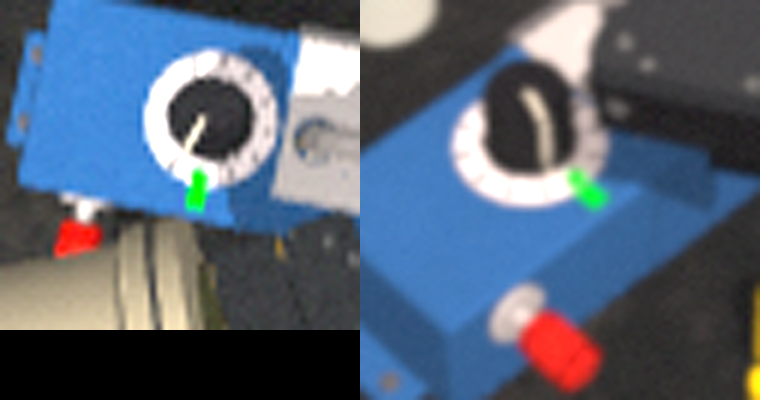

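```bash
python3 - <<'E'
from h import *
np.set_printoptions(precision=1,suppress=True)
def proj(d,X): return cv2.projectPoints(np.array([X],float),np.array(d['rvec'],float),np.array(d['tvec'],float),np.array(d['mtx'],float),np.array([d['k1'],0,0,0,0.]))[0].ravel()
s=snap('scene');d=snap('top');yaw=np.radians(-9.7); ex=np.array([np.cos(yaw),np.sin(yaw)]);ey=np.array([-ex[1],ex[0]]);c=np.array([566.2,55.3])
for a in(-30,-20,-10,0,10,20):
    v=-ex*np.cos(np.radians(a))-ey*np.sin(np.radians(a))
    f=lambda p,o,k:(p-np.array(o))*k
    print(a,*[f(proj(s,[*(c+r*v),z]),(265,205),5)+[360,0] for r,z in((0,100),(19,100),(19,74))],'top',*[f(proj(d,[*(c+r*v),z]),(262,180),6) for r,z in((0,100),(17,100))])
E
```

```text
-30 [520.6  88.6] [529.8 121.9] [532.5 162.2] top [202.7 112.6] [179.1 139.4]
-20 [520.6  88.6] [537.5 119.9] [540.  160.2] top [202.7 112.6] [184.1 143.1]
-10 [520.6  88.6] [544.6 117. ] [547.  157.3] top [202.7 112.6] [189.6 145.9]
0 [520.6  88.6] [551.  113.2] [553.2 153.5] top [202.7 112.6] [195.6 147.6]
10 [520.6  88.6] [556.4 108.6] [558.6 149. ] top [202.7 112.6] [201.8 148.3]
20 [520.6  88.6] [560.7 103.5] [562.8 143.9] top [202.7 112.6] [208.  147.9]
```

```bash
T='from rig import bot;s=bot.state();print("TZ",s["wrist_torque"].round(3),s["eef_rot"].round(3))'
python3 -m inch '[[[1,0,0],[0,0,0],0.35],[[1,0,0],[0,0,0],0.35],[[0.84,-0.02,-0.6],[0,0,0],0.35],[[0,0,-0.8],[0,0,0],0.35],[[0,0,-0.7],[0,0,0],0.35],[[0,0,-0.42],[0,0,0],0.35],[[0,0,0],[0,0,0],0.3],[[0,0,0],[0,0,0],0],[[0,0,0],[0,0,0],-0.3],[[0,0,0],[0,0,0],-0.3],[[0,0,0],[0,0,0],-0.3],[[0,0,0],[0,0,0],-0.3]]' 20; python3 -c "$T"
for i in 1 2 3; do python3 -m inch '[[[0,0,0],[0,0,0.5],-0.3],[[0,0,0],[0,0,0.5],-0.3]]' >/dev/null; python3 -c "$T"; done;python3 st.py
```

```text
clock: 14.45
tool_pos: [567.9, 55.0, 146.0]
eef_rot: [3.093, 0.552, 0.003]
ft_force: [-1.4, 2.4, 7.3]
opening: 36.9
finger_force: 20.0
TZ [ 0.263  0.36  -0.047] [3.093e+00 5.520e-01 3.000e-03]
TZ [ 0.435  0.461 -0.02 ] [3.059e+00 7.170e-01 3.000e-03]
TZ [0.512 0.546 0.003] [3.017e+00 8.760e-01 3.000e-03]
TZ [0.583 0.639 0.041] [-2.967 -1.033 -0.003]
t 15.05 tcp [567.64  55.47 145.93] psi 38.39 z [ 0.  0. -1.] q [ 0.42  0.44 -0.73  1.74  0.33  1.08 -1.32] F [-2.39  3.06  6.79] open 37.1 ff 20.0
```

```bash
T='from rig import bot;s=bot.state();print("TZ",s["wrist_torque"].round(3),s["eef_rot"].round(3))'
python3 -m inch '[[[0,0,0],[0,0,0],-0.4],[[0,0,0],[0,0,0],-0.4]]' 35 >/dev/null; python3 -c "$T"
for i in 1 2 3 4 5 6 7; do python3 -m inch '[[[0,0,0],[0,0,-0.6],-0.4]]' >/dev/null; python3 -c "$T"; done;python3 st.py
```

```text
TZ [0.574 0.618 0.05 ] [-2.968 -1.03  -0.003]
TZ [0.439 0.495 0.091] [-2.999 -0.936 -0.003]
TZ [0.408 0.423 0.073] [-3.028e+00 -8.380e-01 -3.000e-03]
TZ [0.337 0.413 0.03 ] [3.053e+00 7.420e-01 3.000e-03]
TZ [0.307 0.332 0.043] [3.074e+00 6.450e-01 3.000e-03]
TZ [ 0.217  0.326 -0.026] [3.093e+00 5.480e-01 3.000e-03]
TZ [-0.12   0.206  0.829] [3.108e+00 4.520e-01 3.000e-03]
TZ [-0.265  0.759  0.919] [3.121e+00 3.550e-01 3.000e-03]
t 15.95 tcp [567.96  54.8  145.97] psi 12.98 z [ 0. -0. -1.] q [ 0.36  0.42 -0.65  1.75  0.28  1.07 -1.73] F [-3.54 -0.5   7.68] open 36.4 ff 35.0
```

```bash
T='from rig import bot;s=bot.state();print("TZ",s["wrist_torque"].round(3),s["eef_rot"].round(3))'
python3 -m inch '[[[0,0,0],[0,0,0.64],-0.4],[[0,0,0],[0,0,0.64],-0.4],[[0,0,0],[0,0,0.64],-0.4],[[0,0,0],[0,0,0.64],-0.4],[[0,0,0],[0,0,0.64],-0.4],[[0,0,0],[0,0,0.64],-0.4],[[0,0,0],[0,0,0],-0.4]]' 20 >/dev/null; python3 -c "$T"; python3 st.py
python3 -m inch '[[[0,0,0],[0,0,0],0.2],[[0,0,0],[0,0,0],0.35],[[0,0,0.5],[0,0,0],0.35],[[0,0,0.9],[0,0,0],0.35],[[-0.8,0,0.9],[0,0,0],0.35],[[-1,0,0.2],[0,0,0],0.35],[[-1,0,0],[0,0,0],0.35]]'; python3 st.py; python3 - <<'E'
from h import *
d=snap('top');s=snap('scene')
a=cv2.resize(d['color'][180:235,262:322],None,fx=6,fy=6,interpolation=cv2.INTER_CUBIC);b=cv2.resize(s['color'][205:285,265:345],None,fx=5,fy=5,interpolation=cv2.INTER_CUBIC)
c=np.zeros((400,760,3),np.uint8);c[:330,:360]=a;c[:,360:]=b;cv2.imwrite('pics/p4.png',cv2.convertScaleAbs(c[:,:,::-1],alpha=1.3))
E
```

```text
TZ [ 0.448  0.51  -0.011] [-2.986 -0.977 -0.003]
t 16.65 tcp [567.69  55.42 145.92] psi 36.25 z [ 0.  0. -1.] q [ 0.41  0.44 -0.72  1.74  0.32  1.08 -1.35] F [-2.54  2.92  7.34] open 36.8 ff 20.0
clock: 17.35
tool_pos: [454.9, 54.8, 245.9]
eef_rot: [2.987, 0.972, 0.004]
ft_force: [-0.4, 0.2, 0.5]
opening: 58.5
finger_force: 0.0
t 17.35 tcp [454.88  54.78 245.9 ] psi 36.06 z [ 0.  0. -1.] q [ 0.59  0.05 -0.81  1.91  0.04  1.2  -1.18] F [-0.44  0.22  0.51] open 58.5 ff 0.0
```

View pics/p4.png

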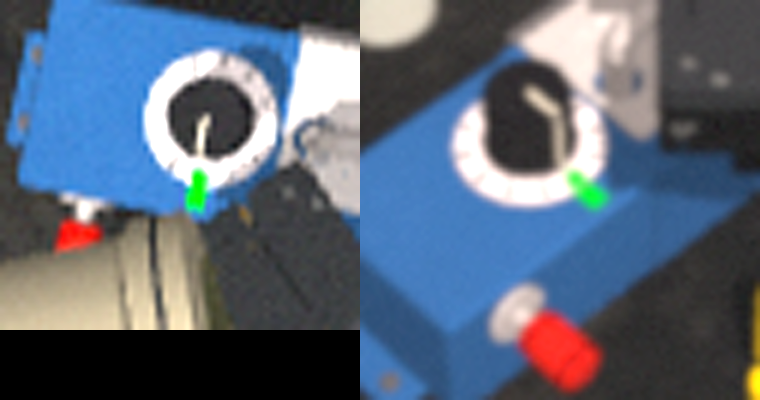

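```bash
python3 -m inch '[[[0.31,-0.23,0],[0,0,0.92],0.35],[[0.31,-0.23,0],[0,0,0.92],0.35],[[0.31,-0.23,0],[0,0,0.92],0.35],[[0.31,-0.23,0],[0,0,0.92],0.35],[[0.31,-0.23,0],[0,0,0.92],0.35],[[0.31,-0.23,0],[0,0,0.92],0.35],[[0.31,-0.23,0],[0,0,0.92],0.35],[[0.31,-0.23,0],[0,0,0.92],0.35],[[0,0,-0.7],[0,0,0],0.35],[[0,0,-0.3],[0,0,0],0.35],[[0,0,0],[0,0,0],0.35]]'; python3 st.py
```

```text
clock: 18.55
tool_pos: [553.5, -19.2, 202.8]
eef_rot: [-2.401, -2.022, 0.004]
ft_force: [-0.9, -0.1, 0.5]
opening: 59.1
finger_force: 0.0
t 18.55 tcp [553.46 -19.15 202.77] psi 80.21 z [-0.  0. -1.] q [ 0.62  0.35 -0.79  1.73  0.27  1.18 -0.42] F [-0.89 -0.11  0.47] open 59.1 ff 0.0
```

Aligned over the crown; descend 55 mm, close on the bar.

```bash
python3 -m inch '[[[0,0,-0.5],[0,0,0],0.35],[[0,0,-0.5],[0,0,0],0.35],[[0,0,-0.35],[0,0,0],0.35],[[0,0,0],[0,0,0],0],[[0,0,0],[0,0,0],-0.4],[[0,0,0],[0,0,0],-0.8],[[0,0,0],[0,0,0],-0.8],[[0,0,0],[0,0,0],-0.8],[[0,0,0],[0,0,0],-0.8]]' 25; python3 st.py
```

```text
clock: 19.45
tool_pos: [554.7, -19.1, 151.0]
eef_rot: [2.402, 2.024, 0.001]
ft_force: [-0.9, -0.4, 0.8]
opening: 18.6
finger_force: 0.0
t 19.45 tcp [554.67 -19.1  151.01] psi 80.23 z [ 0. -0. -1.] q [ 0.59  0.41 -0.77  1.78  0.32  1.08 -0.46] F [-0.94 -0.41  0.78] open 18.6 ff 0.0
```

```bash
python3 -m inch '[[[0,0,-0.03],[0,0,0],-0.8],[[0,0,0],[0,0,0],-0.9],[[0,0,0],[0,0,0],-0.9],[[0,0,0],[0,0,0],-0.9]]' 40; python3 st.py;  python3 -m inch '[[[0,0,0.1],[0,0,0],-0.9],[[0,0,0.1],[0,0,0],-0.9],[[0,0,0.1],[0,0,0],-0.9]]'; python3 st.py
```

```text
clock: 19.85
tool_pos: [555.0, -19.1, 150.2]
eef_rot: [2.402, 2.023, 0.001]
ft_force: [-0.8, 0.6, 5.9]
opening: 12.9
finger_force: 40.0
t 19.85 tcp [554.97 -19.08 150.16] psi 80.23 z [ 0. -0. -1.] q [ 0.59  0.41 -0.77  1.78  0.32  1.08 -0.46] F [-0.78  0.57  5.91] open 12.9 ff 40.0
clock: 20.15
tool_pos: [554.3, -19.1, 161.5]
eef_rot: [-2.402, -2.024, 0.001]
ft_force: [-0.7, 0.6, -2.5]
opening: 12.8
finger_force: 40.0
t 20.15 tcp [554.29 -19.09 161.52] psi 80.23 z [-0.  0. -1.] q [ 0.6   0.4  -0.77  1.77  0.31  1.1  -0.45] F [-0.7   0.58 -2.45] open 12.8 ff 40.0
```

```bash
python3 -m inch '[[[0,0,0.2],[0,0,0],-0.9],[[0,0,0.3],[0,0,0],-0.9],[[0,0,0.3],[0,0,0],-0.9],[[0,0,0.3],[0,0,0],-0.9],[[0,0,0.3],[0,0,0],-0.9],[[0,0,0.3],[0,0,0],-0.9],[[0,0,0.3],[0,0,0],-0.9],[[0,0,0.3],[0,0,0],-0.9],[[0,0,0.2],[0,0,0],-0.9],[[0,0,0],[0,0,0],-0.9],[[0,0,0],[0,0,0],-0.9],[[0,0,0],[0,0,0],-0.9]]'; python3 st.py; python3 - <<'E'
from h import *
s=snap('scene');print(cen(masks(s)['red'],(265,205,345,290)))
b=cv2.resize(s['color'][140:290,245:395],None,fx=4,fy=4,interpolation=cv2.INTER_CUBIC);cv2.imwrite('pics/p5.png',cv2.convertScaleAbs(b[:,:,::-1],alpha=1.3))
E
```

```text
clock: 21.35
tool_pos: [554.3, -19.1, 260.8]
eef_rot: [-2.402, -2.024, 0.001]
ft_force: [-0.3, 0.4, -4.2]
opening: 12.6
finger_force: 40.0
t 21.35 tcp [554.26 -19.13 260.84] psi 80.23 z [-0.  0. -1.] q [ 0.64  0.3  -0.81  1.66  0.22  1.28 -0.38] F [-0.28  0.38 -4.19] open 12.6 ff 40.0
(array([304.85227273, 275.08522727]), 176)
```

View pics/p5.png

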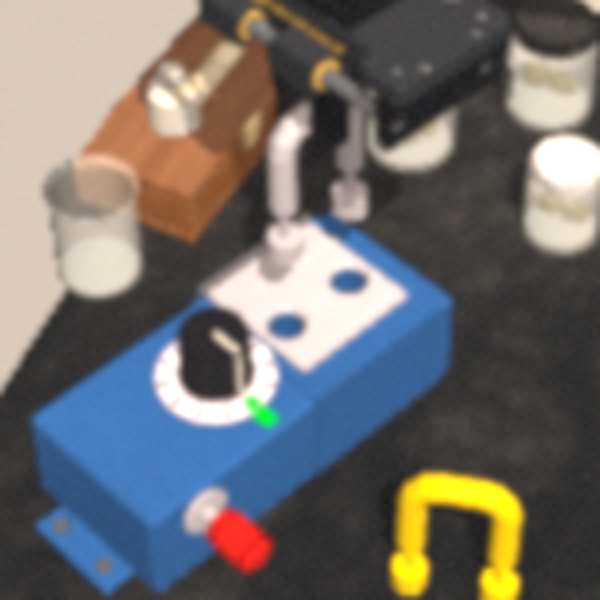

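The shackle is out and held upright, clear of the strap holes. The dial pointer is at the green mark at (262,410) in the crop, and the red knob is home at (240,540). Handing in.

```bash
python3 -c "
from rig import bot;print(bot.sign_off())"
```

```text
the job is handed in; nothing more can be done
None
```

The job is handed in after 21 s on the robot clock: the red knob was pulled fully out and pushed home, the dial is on the green mark (after one overshoot to its stop and a turn back), and the shackle is held upright and still about 5.5 cm above the box. The sign-off gave no verdict.

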